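# Pack the squat reagent bottle and shut the case

## Robot

A 6-joint arm with a two-finger parallel gripper is mounted at the origin on the work surface. World frame = base frame: x ahead of the robot, y to its left, z up, the work surface at z = 0. Lengths are in mm, angles in degrees, forces in N, time in s.
With the tool pointing down it reaches from about 300 to 850 mm from the base axis. Payload 4.2 kg.
Tool frame: the origin (TCP) lies on the front face of the gripper's body, between the roots of the fingers; the fingertips stand 78 mm ahead of it and the grasp point (between the pads) lies 60 mm ahead of it; x points along the fingers, y is the direction in which the jaws open and shut, and the axes are right-handed (so a half turn about x gives the same grasp; the last joint's range is limited). The gripper opens to 91 mm and grips with 3 to 60 N. Pads are 32 mm wide; open, the fingers measure 118 mm over their backs; the gripper's body (76 mm by 178 mm) begins 60 mm behind the grasp point.
Start: joints at [65.89, 18.312, 89.639, -0, 72.044, -1.146], TCP at [224.34, 529.44, 292.276] pointing down, gripper open.
Joint ranges: [-177.97, 177.97], [-48.28, 115.42], [12.27, 149.76], [-77.06, 257.06], [2.81, 150.46], [-146.56, 146.56]. Speed limits (degrees/s): [147.25, 147.25, 180, 180, 180, 180].

## Interface

Orientations are given as [roll, pitch, yaw] about the fixed x, y, z axes, in that order (R = Rz(yaw) Ry(pitch) Rx(roll)).
In Python, from workcell import status, viewer, env gives the robot as it stands. The module is installed in compiled form; this text tells all that it offers.
- The arm moves only by the tool move_arm, never from a script. Its argument "moves" is a list of rows, each a list of 3 entries, a list of its own where there are three numbers: the shift along the tool's x, y, z in cm, then the turn about the tool's x in rad, then the gripper's target within -1 to 1 (fully open at 1, half-way at 0, shut at -1). A call has 1 to 20 rows; each row is the pose to reach, as a shift and turn from the pose commanded when the call began, along the tool's axes at that moment; what a row does not reach only later rows make up. A row lasts 1/8 s, in which the tool goes at most 62.5 mm and 10.7 degrees, less where a joint would pass 70% of its speed; a pose out of reach is approached as far as the arm can. A call with a gripper value outside its range is refused whole. The fingers move at their own pace and stop on an object; "force" is the grip in N (left out, the last holds). Time passes only in rows, so rows that repeat a pose let the fingers close. It gives the time, the measured TCP pose, the force and the opening at its end, in the units of the state.
- status.state(): the state, without advancing time (a new reading comes with each control period).
- viewer.grab_frame(name): name is "scene" or "top"; returns the picture (420x560x3 uint8, red, green, blue); there is no depth.
- viewer.get_calibration(name): a dict with "camera_matrix" (3x3 intrinsics, pixels), "eye" and "rotation" of the camera in the world. Camera axes: x right, y down, z forward; pixel columns grow to the right and rows downward; lengths in mm; the calibration is good to about 2 mm. A picture is of the moment at which its call begins. get_calibration takes no time and is no camera call.
- env.job_done(): hands the job in, once; it reports no verdict.
The state is a dict: "time_s": time; "qpos": joint angles; "qvel": joint speeds; "effort": joint torques, N m; "ee_pos": TCP position; "ee_rot": TCP orientation; "force": force on the tool from outside, world axes, zero at the start; "torque": the same for the moment, N m; "gripper_width": finger opening in mm.
Only numpy, scipy, OpenCV 4.12 (cv2) and the standard library are available. Lean on these libraries where they do the work, as an engineer would, in place of code of your own. Each camera call takes 0.05 s, during which the arm holds its last target.

## Task

Take the squat amber bottle, the only one on the worktop short enough for the grey case, and set it down gently, standing upright, on the black pad of the case's empty compartment, so that nothing stands above the rim. Then fold the lid over and close it fully.

Things in the scene. Friction and masses are not known exactly. Their poses are not given: they have to be found in the camera images.
- squat_center (a point): Squat amber glass bottle, black screw cap, blank white label, standing loose on the worktop: 36 mm in diameter (straight body 37 mm high, then a 26 mm wide cap), 60 mm high in all, 50 to 100 g. The point is its centre, 30 mm above its underside; z points up through the cap. Two other amber bottles nearby have the same width but are 100 and 128 mm high: too tall for the case.
- pad_top (a point): Centre of the top of the black rubber pad (146 x 108 mm) on the floor of the case's empty compartment, 9 mm above the worktop, 71 mm below the rim. The compartment is 150 mm along this point's x (towards the hinge) and 112 mm along its y. A 5 mm divider, as high as the rim, parts it from the other compartment, where a white vial rack stays; which one is empty varies.
- hinge (a point): Middle of the hinge line of the fixed grey instrument case, at rim height, 80 mm above the worktop. Its axes are the case's and do not turn with the lid: y along the hinge, z up, x outwards, so the case lies from x = 0 to -160 mm and is 240 mm long along y, walls 5 mm. The hinge is on the case's left side as the robot sees it (about world +y).
- case_lid (a joint): Angle of the case's lid in rad: 0 shut, pi/2 upright, at most 1.9 (leaning back, away from the case). A plain grey plate, 160 mm from hinge line to free edge, 240 mm wide, 8 mm thick, no handle; its inner face passes through the hinge line. The stiff hinge stays wherever it is left; about 2 N at the free edge moves it, all the way down.
There are look-alikes about, which are no part of the job. Leave any green or pink look-alike of the part that bears squat_center alone.

How it is judged:
By the outcome, as a careful person would: the job done as asked, in the order asked, and still so for the second after the job is handed in, with the robot touching nothing.
It also fails if it takes over 51 s, if anything falls off the work surface, if the arm or the gripper's body presses on something with over 40 N, if the wrist force passes 120 N, or if a joint passes its speed limit or range.

## Working session

There is one attempt and no reset: what is moved stays moved. The work goes in short steps, Python scripts to look and compute and a tool call to move; the robot and the scene stay as the last step left them, time stands still between calls to the robot, and variables do not carry over. Pictures are saved under pics/ and viewed, and the job is handed in when it is done.

Besides the shell and the picture viewer there is one more tool, called after "Request:" as name(argument=value, ...) on one line, values as JSON. move_arm: Moves the arm, as the interface text tells. Its arguments: {"type":"object","properties":{"moves":{"type":"array","items":{"type":"array"}},"force":{"type":"number"}},"required":["moves"]}

```bash
mkdir -p pics
python3 - <<'E'
from workcell import status, viewer
import cv2
print(status.state())
for n in ("scene","top"):
    im=viewer.grab_frame(n); cv2.imwrite(f"pics/{n}0.png",im[:,:,::-1]); print(n,viewer.get_calibration(n))
E
```

```text
{'time_s': 0.0, 'qpos': array([ 6.58925007e+01,  1.83516384e+01,  8.97045898e+01, -6.65868465e-04,
        7.20432026e+01, -1.14699550e+00]), 'qvel': array([-0.04941449, -0.05562992,  0.00549155,  0.0381355 , -0.02635632,
        0.04423617]), 'effort': array([-6.81897618e-04, -4.12478936e+01, -2.31966662e+01,  7.25296210e-02,
        4.58408170e-02, -1.55895227e-04]), 'ee_pos': array([224.17383071, 529.1192069 , 291.43248777]), 'ee_rot': array([ -90.78219784,   89.90056717, -113.74249584]), 'force': array([-0.61444939,  0.08294   ,  0.3736848 ]), 'torque': array([0.05395989, 0.0511301 , 0.05377742]), 'gripper_width': 91.13953301427136}
scene {'camera_matrix': array([[514.54749891,   0.        , 276.55655219],
       [  0.        , 514.54749891, 207.25912058],
       [  0.        ,   0.        ,   1.        ]]), 'eye': array([ 979.32980328, -277.95375515,  959.28239125]), 'rotation': array([-144.43301404,    0.55669224,   66.65273027])}
top {'camera_matrix': array([[393.00157747,   0.        , 277.80258479],
       [  0.        , 393.00157747, 208.98009545],
       [  0.        ,   0.        ,   1.        ]]), 'eye': array([318.20671609, -32.54288747, 962.51262806]), 'rotation': array([-174.65145447,    0.60549793,  -88.55609292])}
```

View pics/scene0.png

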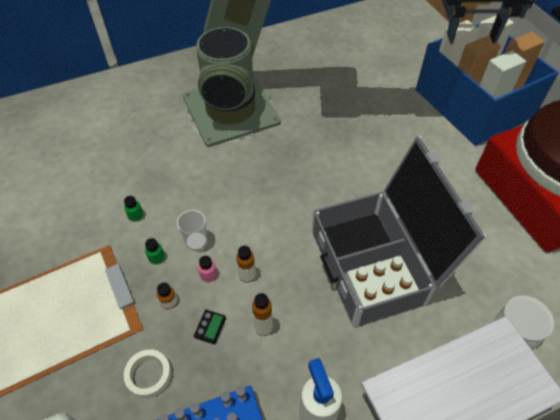

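View pics/top0.png

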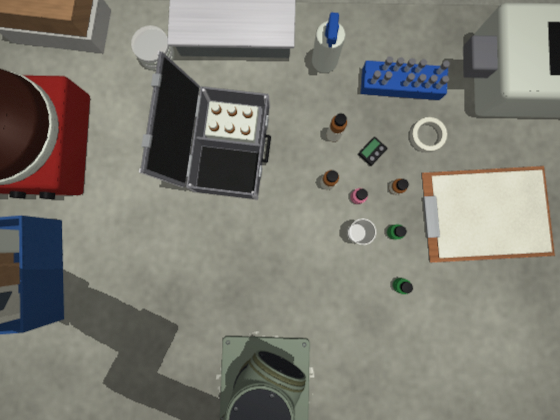

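The short amber bottle is at about scene (166,295) and top (400,185). The compartment nearer the robot, top (228,168), is empty. Next I'll zoom in to measure.

```bash
cat > h.py <<'E'
import numpy as np, cv2
from scipy.spatial.transform import Rotation as Ro
from workcell import status, viewer
C={n:viewer.get_calibration(n) for n in("scene","top")}
def ray(n,p):
    c=C[n]; R=Ro.from_euler('xyz',c['rotation'],degrees=True).as_matrix()
    d=R@np.linalg.inv(c['camera_matrix'])@np.array([p[0],p[1],1.]); return c['eye'],d/np.linalg.norm(d)
def onz(n,p,z):
    e,d=ray(n,p); return e+d*(z-e[2])/d[2]
def tri(ps,pt):
    A=[];b=[]
    for n,p in(("scene",ps),("top",pt)):
        e,d=ray(n,p); M=np.eye(3)-np.outer(d,d); A.append(M);b.append(M@e)
    x=np.linalg.lstsq(np.vstack(A),np.hstack(b),rcond=None)[0]
    return x,[np.linalg.norm(A[i]@x-b[i]) for i in(0,1)]
def proj(n,X):
    c=C[n]; R=Ro.from_euler('xyz',c['rotation'],degrees=True).as_matrix()
    v=c['camera_matrix']@(R.T@(np.array(X,float)-c['eye'])); return v[:2]/v[2]
E
python3 - <<'E'
import cv2
from h import *
s=cv2.imread("pics/scene0.png");t=cv2.imread("pics/top0.png")
def crop(im,x0,y0,x1,y1,k,f): cv2.imwrite(f,cv2.resize(im[y0:y1,x0:x1],None,fx=k,fy=k,interpolation=cv2.INTER_CUBIC))
crop(s,300,130,490,330,4*.75,"pics/sc.png" )
crop(t,130,40,285,210,3.5,"pics/tc.png")
a=cv2.resize(s[240:340,120:280],None,fx=4,fy=4,interpolation=2); b=cv2.resize(t[100:210,310:420],None,fx=2,fy=2,interpolation=2)
cv2.imwrite("pics/sb.png",a)
cv2.imwrite("pics/tb.png",cv2.resize(t[100:210,310:430],None,fx=5,fy=5,interpolation=2))
print(proj("top",[0,0,0]),proj("scene",[0,0,0]))
E
```

```text
[264.9536501  380.56687414] [230.0837483  108.62722368]
```

View pics/sc.png

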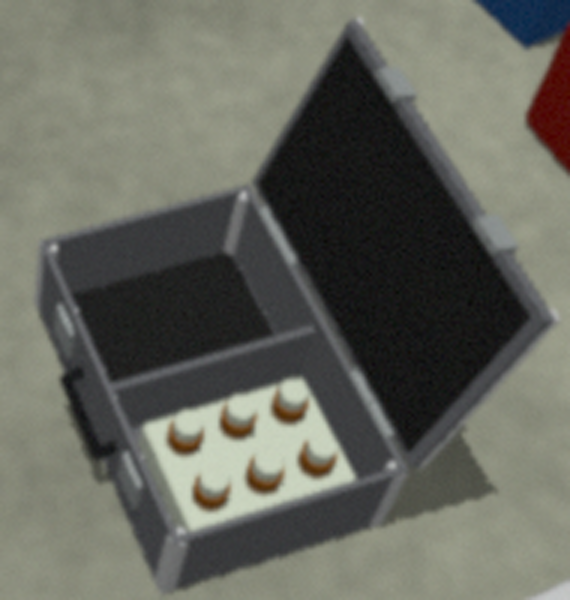

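View pics/tc.png

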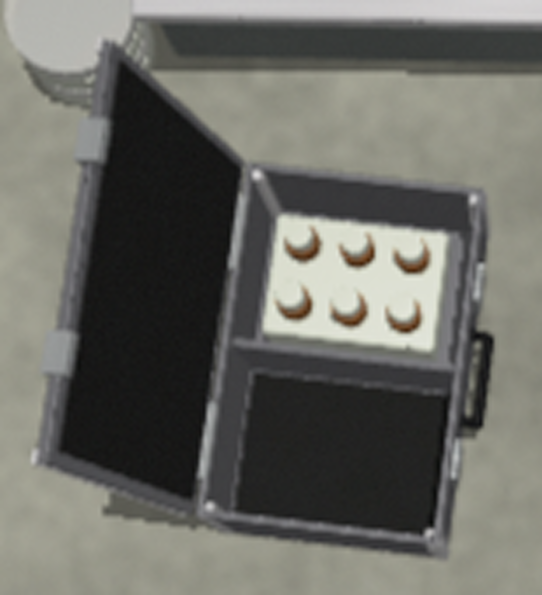

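View pics/sb.png

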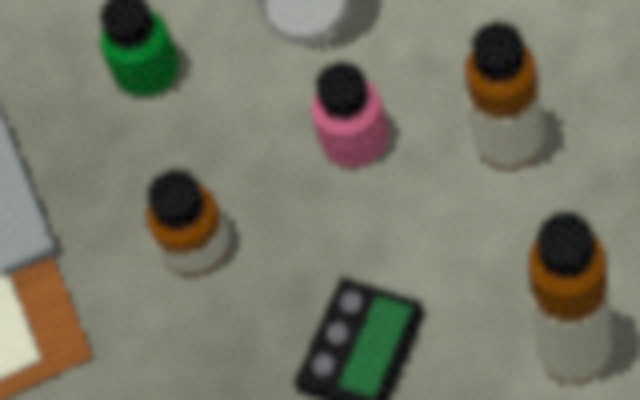

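View pics/tb.png

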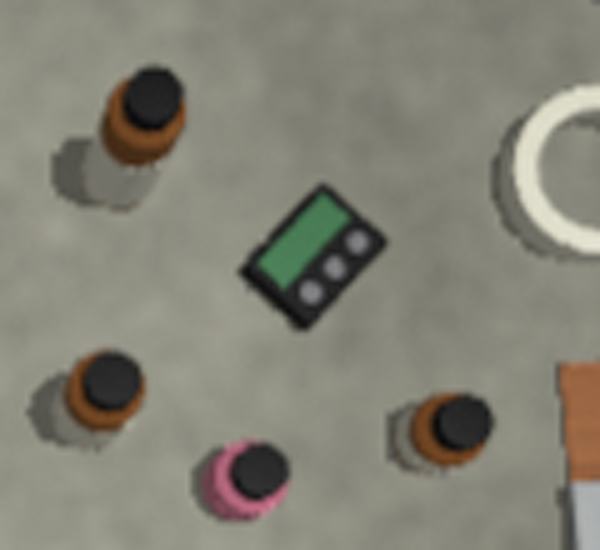

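Run:
```python
from h import *
np.set_printoptions(precision=1,suppress=True)
S=lambda x,y:(300+x/3,130+y/3)
T=lambda x,y:(130+x/3.5,40+y/3.5)
cs=(120+176/4,240+193/4); ct=(310+462/5,100+422/5)
print("cap",onz("scene",cs,60),onz("top",ct,60),tri(cs,ct))
rim={'nh':(S(247,190),T(205,513)),'nf':(S(46,246),T(440,548)),'ff':(S(170,540),T(484,193)),'fh':(S(397,466),T(252,166))}
for k,(a,b) in rim.items(): print(k,onz("scene",a,80),onz("top",b,80),tri(a,b))
for k,(a,b) in {'near':(S(355,22),T(38,460)),'far':(S(552,318),T(106,43))}.items(): print('lid',k,tri(a,b))
# pad corners
for p in [(253,373),(445,392),(438,527),(236,513)]: print('pad',onz("top",T(*p),9))
# bottle amber/other
for n,s,t in [('b1',S(0,0),0)]:pass
print("others", onz("top",(310+108/5,100+378/5),100),onz("top",(310+153/5,100+95/5),128),onz("top",(310+260/5,100+470/5),60))
```

```text
cap [ 474.7 -307.    60. ] [ 466.5 -307.5   60. ] (array([ 468.6, -308.8,   50.5]), [np.float64(1.6398429874574534), np.float64(1.6398429874573544)])
nh [456.1 184.8  80. ] [446.8 182.9  80. ] (array([449.3, 187.9,  69.3]), [np.float64(2.432713636303047), np.float64(2.4327136363031383)])
nf [442.4  32.6  80. ] [427.6  29.6  80. ] (array([431.1,  34.5,  63.5]), [np.float64(4.05015395647422), np.float64(4.050153956474298)])
ff [670.7   6.1  80. ] [665.1   7.6  80. ] (array([668.1,   8.2,  72.7]), [np.float64(0.2748032758146379), np.float64(0.2748032758146531)])
fh [683.6 160.9  80. ] [680.4 162.4  80. ] (array([682.2, 163.3,  75.5]), [np.float64(0.13403188302583546), np.float64(0.13403188302529193)])
lid near (array([452.6, 240.1, 225.7]), [np.float64(0.1967585970879749), np.float64(0.19675859708784227)])
lid far (array([690. , 216. , 227.4]), [np.float64(1.2004152218070172), np.float64(1.200415221806963)])
pad [558.  170.8   9. ]
pad [547.4  34.4   9. ]
pad [451.1  36.4   9. ]
pad [457.7 178.5   9. ]
others [ 476.  -138.9  100. ] [ 596.  -153.4  128. ] [ 441.9 -214.4   60. ]
```

Run:
```python
from h import *
np.set_printoptions(precision=2,suppress=True)
im={n:cv2.imread(f"pics/{n}0.png") for n in("scene","top")}
def cen(n,box,m):
    x0,y0,x1,y1=box; sub=m(im[n])[y0:y1,x0:x1].astype(np.uint8)
    k,l,st,c=cv2.connectedComponentsWithStats(sub); i=1+np.argmax(st[1:,4]); return c[i]+[x0,y0],st[i]
blk=lambda a:a.max(2)<60
s,ss=cen("scene",(150,275,180,305),blk); t,ts=cen("top",(388,170,415,200),blk)
print(s,ss,t,ts); print(tri(s,t))
X=tri(s,t)[0]
am=lambda a:(a[:,:,2].astype(int)-a[:,:,0]>50)
s,ss=cen("scene",(150,275,180,315),am); t,ts=cen("top",(385,170,412,200),am);print('amber',s,t,tri(s,t))
R=Ro.from_euler('xyz',status.state()['ee_rot'],degrees=True).as_matrix();print(R)
print('red edge',onz("top",(88,80),100),onz("top",(88,195),100),'clip',onz("top",(425,170),5), 'green',onz("top",(396,231),50),'crate',onz("top",(62,220),100))
# tcp projections
p=status.state()['ee_pos'];print(proj("scene",p+[0,0,-78]))
```

```text
[163.73 289.59] [  7   8  14  14 147] [401.73 184.34] [  8   9  12  11 101]
(array([ 469.11, -309.41,   46.1 ]), [np.float64(0.7656338167870106), np.float64(0.7656338167873598)])
amber [166.1  296.68] [397.11 186.84] (array([ 467.92, -309.55,   12.2 ]), [np.float64(0.3566783218786775), np.float64(0.3566783218792181)])
[[-0.    0.39  0.92]
 [-0.    0.92 -0.39]
 [-1.   -0.    0.  ]]
red edge [684.29 419.92 100.  ] [419.7  401.26 100.  ] clip [ 512.63 -379.8     5.  ] green [ 358.86 -295.33   50.  ] crate [362.68 455.12 100.  ]
[470.3   37.74]
```

Run:
```python
from h import *
np.set_printoptions(precision=3,suppress=True)
st=status.state()
R=Ro.from_euler('xyz',st['ee_rot'],degrees=True).as_matrix()
print(R.T@(np.array([468.5,-309.5,200])-[224.34,529.44,292.28]))
a=np.array([.995,-.097,0]);print(np.arctan2(a@R[:,2],a@R[:,1]))
```

```text
[  93.365 -677.061  552.106]
1.2672048870544814
```

Request:
move_arm(moves=[[[-4, 0, 0], 0, 1], [[-4, -8, 7], 0.1, 1], [[-4, -67.7, 55.2], 1.267, 1], [[-4, -67.7, 55.2], 1.267, 1], [[-4, -67.7, 55.2], 1.267, 1], [[-4, -67.7, 55.2], 1.267, 1], [[-4, -67.7, 55.2], 1.267, 1], [[-4, -67.7, 55.2], 1.267, 1], [[-4, -67.7, 55.2], 1.267, 1], [[-4, -67.7, 55.2], 1.267, 1], [[-4, -67.7, 55.2], 1.267, 1], [[-4, -67.7, 55.2], 1.267, 1], [[-4, -67.7, 55.2], 1.267, 1], [[-4, -67.7, 55.2], 1.267, 1], [[-4, -67.7, 55.2], 1.267, 1], [[-4, -67.7, 55.2], 1.267, 1], [[-4, -67.7, 55.2], 1.267, 1], [[9.2, -67.7, 55.2], 1.267, 1], [[9.2, -67.7, 55.2], 1.267, 1], [[9.2, -67.7, 55.2], 1.267, 1]], force=10)

```text
time_s: 2.6
ee_pos: [466.2, -306.2, 197.0]
ee_rot: [-120.7, 89.4, 143.8]
force: [-0.1, -0.3, 1.2]
gripper_width: 91.3
```

Run:
```python
from h import *
np.set_printoptions(precision=2,suppress=True)
ims=[]
for n,b in(("scene",(90,200,270,340)),("top",(320,110,500,250))):
    im=viewer.grab_frame(n)[:,:,::-1]; cv2.imwrite(f"pics/{n}1.png",im); x0,y0,x1,y1=b; ims.append(cv2.resize(im[y0:y1,x0:x1],None,fx=2.2,fy=2.2,interpolation=2))
cv2.imwrite("pics/pair1.png",np.hstack(ims))
st=status.state();print(st['ee_pos'],st['qpos'],st['qvel']);R=Ro.from_euler('xyz',st['ee_rot'],degrees=True).as_matrix();print(R)
tip=st['ee_pos']+78*R[:,0];print(tip,proj("scene",tip),proj("top",tip),"tip+-45",proj("scene",tip+45*R[:,1]),proj("scene",tip-45*R[:,1]))
```

```text
[ 468.8  -308.44  201.13] [-34.52  21.25  99.25   0.01  59.49 -29.05] [-0.39 -1.56 -3.34 -0.11  0.17  0.08]
[[ 0.   1.  -0.1]
 [ 0.  -0.1 -1. ]
 [-1.   0.  -0. ]]
[ 468.82 -308.43  123.13] [155.92 270.36] [411.78 178.78] tip+-45 [160.34 291.45] [151.72 250.35]
```

View pics/pair1.png

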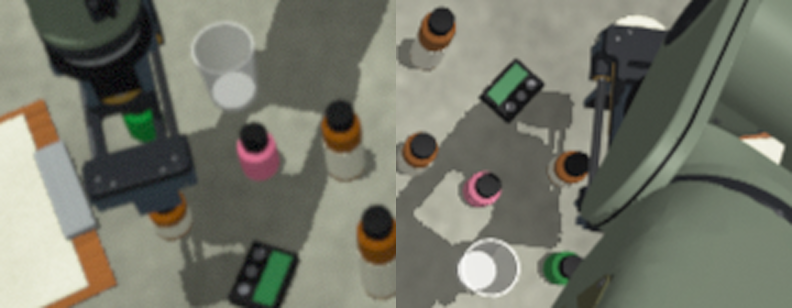

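Left half (scene view): the gripper hovers directly above the squat bottle, whose lower body shows at about (168,213). Both views agree, so I'll descend and grip.

Request:
move_arm(moves=[[[4, 0, 0.1], 0, 1], [[8, 0, 0.1], 0, 1], [[10.5, 0, 0.1], 0, 1], [[11.4, 0, 0.1], 0, 1], [[11.4, 0, 0.1], 0, 1], [[11.4, 0, 0.1], 0, 0.2], [[11.4, 0, 0.1], 0, -0.1], [[11.4, 0, 0.1], 0, -0.2], [[11.4, 0, 0.1], 0, -0.6], [[11.4, 0, 0.1], 0, -0.6], [[11.4, 0, 0.1], 0, -0.6], [[11.4, 0, 0.1], 0, -0.6]], force=12)

```text
time_s: 4.2
ee_pos: [468.4, -310.2, 86.2]
ee_rot: [-146.2, 90.0, 118.2]
force: [-0.2, 0.4, 0.9]
gripper_width: 35.7
```

Request:
move_arm(moves=[[[-1, 0, 0], 0, -0.6], [[-4, 0, 0], 0, -0.6], [[-9, 0, 0], 0, -0.6], [[-14, 0, 0], 0, -0.6], [[-17.4, 0, 0], 0, -0.6], [[-17.4, -0.1, -3], 0, -0.6], [[-17.4, -0.2, -8], 0, -0.6], [[-17.4, -0.3, -13], 0, -0.6], [[-17.4, -0.4, -18], 0, -0.6], [[-17.4, -0.5, -23], 0, -0.6], [[-17.4, -0.6, -28], 0, -0.6], [[-17.4, -0.7, -33], 0, -0.6], [[-17.4, -0.8, -37.5], 0, -0.6], [[-17.4, -0.8, -40], 0, -0.6], [[-17.4, -0.8, -41.3], 0, -0.6], [[-17.4, -0.8, -41.3], 0, -0.6], [[-17.4, -0.8, -41.3], 0, -0.6]])

```text
time_s: 6.32
ee_pos: [500.3, 100.7, 260.3]
ee_rot: [-14.4, 90.0, -110.0]
force: [0.6, 0.2, -0.9]
gripper_width: 35.8
```

Run:
```python
from h import *
np.set_printoptions(precision=2,suppress=True)
ims=[]
for n,b in(("scene",(290,100,490,320)),("top",(120,40,320,260))):
    im=viewer.grab_frame(n)[:,:,::-1]; cv2.imwrite(f"pics/{n}2.png",im); x0,y0,x1,y1=b; ims.append(cv2.resize(im[y0:y1,x0:x1],None,fx=2,fy=2,interpolation=2))
cv2.imwrite("pics/pair2.png",np.hstack(ims))
st=status.state();print(st['ee_pos'],st['qvel'],st['gripper_width'],st['force'],st['time_s']);R=Ro.from_euler('xyz',st['ee_rot'],degrees=True).as_matrix();print(R)
```

```text
[500.36 100.61 260.3 ] [ 0.04  0.04 -0.08  0.13 -0.07  0.07] 35.797777755666765 [-0.63 -0.5  -0.93] 6.425
[[-0.   1.  -0.1]
 [-0.  -0.1 -1. ]
 [-1.  -0.   0. ]]
```

View pics/pair2.png

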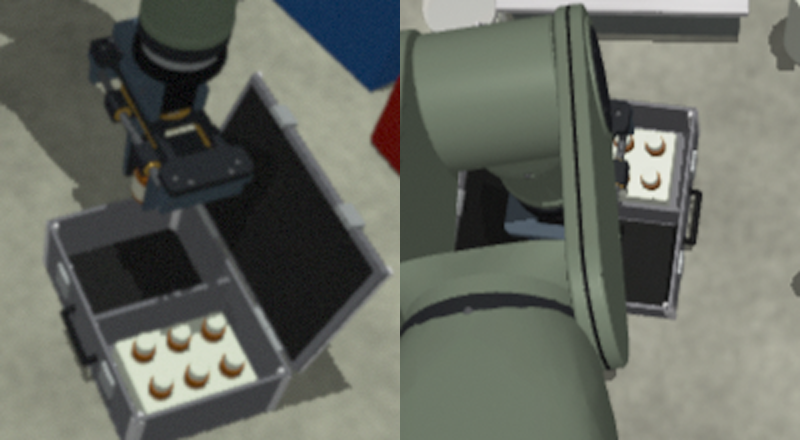

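Run:
```python
from h import *
np.set_printoptions(precision=1,suppress=True)
S=lambda x,y:(300+x/3,130+y/3)
T=lambda x,y:(130+x/3.5,40+y/3.5)
print("div top",onz("top",T(235,346),80),onz("top",T(455,366),80))
print("div scene",onz("scene",S(313,330),80),onz("scene",S(113,387),80))
for c in ([500,102],[505,102]): print(proj("scene",c+[9]),proj("top",c+[9]),proj("scene",c+[80]),proj("top",c+[80]))
```

```text
div top [557.9 168.3  80. ] [547.8  23.4  80. ]
div scene [575.8 165.8  80. ] [561.1  23.5  80. ]
[354.1 240.2] [229.1 170.3] [358.  221.9] [225.  164.3]
[355.2 242. ] [229.2 168.3] [359.2 223.7] [225.1 162.2]
```

Run:
```python
from h import *
np.set_printoptions(precision=1,suppress=True)
X=np.array([500.4,100.6,0])
for z in (174,192,200,211): print(z,proj("scene",X+[0,0,z]))
im=cv2.imread("pics/scene2.png")
# fingertip: TCP-78
print('tips', [proj("scene",np.array([500.4,100.6,182.3])+s*np.array([.995,-.097,0])) for s in(-18,-25,-30,18,25,30)])
# gripper front-face corners: body 76x178
print('body',[proj("scene",np.array([500.4,100.6,260.3])+a*np.array([.995,-.097,0])+b*np.array([.097,.995,0])) for a in(-89,89) for b in(-38,38)])
cv2.imwrite("pics/z2.png",cv2.resize(im[105:215,325:425],None,fx=5.4,fy=5.4,interpolation=2))
```

```text
174 [363.3 194.7]
192 [364.6 189. ]
200 [365.1 186.3]
211 [365.9 182.7]
tips [array([360.1, 185. ]), array([358.7, 182.2]), array([357.7, 180.3]), array([367.7, 199.4]), array([369.3, 202.2]), array([370.3, 204.3])]
body [array([331.2, 135.4]), array([369. , 126.1]), array([370.2, 209.9]), array([411.8, 198.4])]
```

View pics/z2.png

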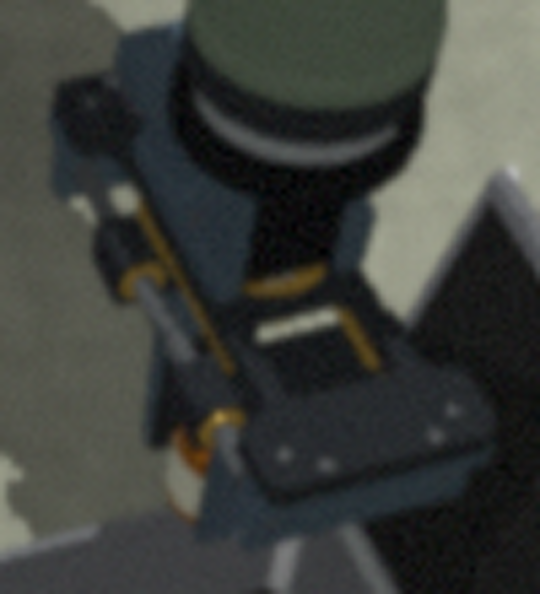

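Request:
move_arm(moves=[[[0, 0.6, -0.1], 0, -0.6], [[3, 0.6, -0.1], 0, -0.6], [[7, 0.6, -0.1], 0, -0.6], [[11, 0.6, -0.1], 0, -0.6], [[14, 0.6, -0.1], 0, -0.6], [[15.2, 0.6, -0.1], 0, -0.6], [[15.7, 0.6, -0.1], 0, -0.6], [[15.7, 0.6, -0.1], 0, -0.6], [[15.7, 0.6, -0.1], 0, -0.6]])

```text
time_s: 7.55
ee_pos: [507.2, 102.1, 104.3]
ee_rot: [107.5, 89.9, 11.9]
force: [0.1, 0.0, -1.4]
gripper_width: 35.4
```

Run:
```python
from h import *
np.set_printoptions(precision=2,suppress=True)
n,b="scene",(290,100,490,320)
im=viewer.grab_frame(n)[:,:,::-1]; cv2.imwrite(f"pics/{n}3.png",im); x0,y0,x1,y1=b; cv2.imwrite("pics/c3.png",cv2.resize(im[y0:y1,x0:x1],None,fx=2.7,fy=2.7,interpolation=2))
st=status.state();print(st['ee_pos'],st['gripper_width'],st['force'],st['time_s'])
```

```text
[507.04 102.09 104.22] 35.44309723089666 [ 0.3   0.04 -1.45] 7.6
```

View pics/c3.png

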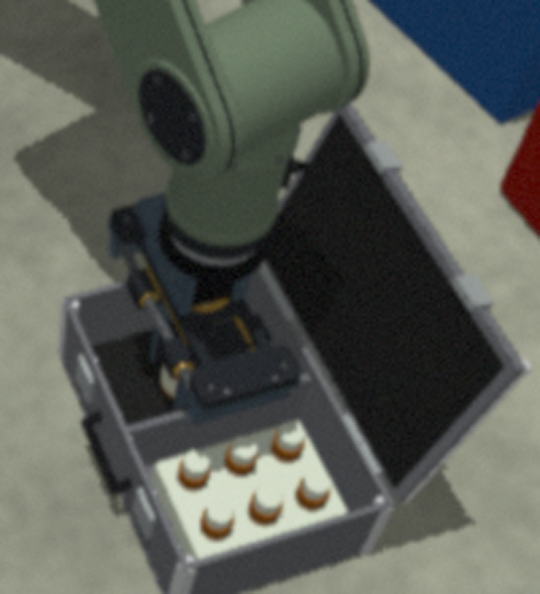

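Everything is clear of the walls: the bottle is at about (170,385) in the crop and the near finger at (158,345). I'll lower slowly.

Request:
move_arm(moves=[[[0.2, 0, 0], 0, -0.6], [[0.4, 0, 0], 0, -0.6], [[0.6, 0, 0], 0, -0.6], [[0.7, 0, 0], 0, -0.6], [[0.8, 0, 0], 0, -0.6], [[0.85, 0, 0], 0, -0.6], [[0.85, 0, 0], 0, -0.6], [[0.85, 0, 0], 0, -0.6]])

```text
time_s: 8.6
ee_pos: [506.5, 102.0, 95.1]
ee_rot: [124.3, 90.0, 28.8]
force: [-1.6, -0.6, 6.0]
gripper_width: 36.1
```

Request:
move_arm(moves=[[[-0.03, 0, 0], 0, -0.1], [[-0.03, 0, 0], 0, -0.05], [[-0.03, 0, 0], 0, 0.05], [[-0.03, 0, 0], 0, 0.1], [[-0.03, 0, 0], 0, 0.1], [[-0.5, 0, 0], 0, 0.1], [[-1.5, 0, 0], 0, 0.1], [[-3, 0, 0], 0, 0.1], [[-6, 0, 0], 0, 0.1], [[-10, 0, 0], 0, 0.1], [[-15, 0, 0], 0, 0.1], [[-20, 0, 0], 0, 0.1], [[-25, 0, 0], 0, -1], [[-25, 0, 0], 0, -1], [[-25, 0, 0], 0, -1]])

```text
time_s: 10.48
ee_pos: [505.8, 101.9, 344.9]
ee_rot: [-97.4, 90.0, 167.0]
force: [-0.3, -0.5, -0.7]
gripper_width: 22.9
```

Run:
```python
from h import *
np.set_printoptions(precision=2,suppress=True)
n,b="scene",(290,100,490,320)
im=viewer.grab_frame(n)[:,:,::-1]; cv2.imwrite(f"pics/{n}4.png",im); x0,y0,x1,y1=b; cv2.imwrite("pics/c4.png",cv2.resize(im[y0:y1,x0:x1],None,fx=2.7,fy=2.7,interpolation=2))
st=status.state();print(st['ee_pos'],st['gripper_width'],st['force'],st['time_s'])
```

```text
[505.69 101.83 343.96] 18.970240398021417 [-0.78  0.19  0.41] 10.525
```

View pics/c4.png

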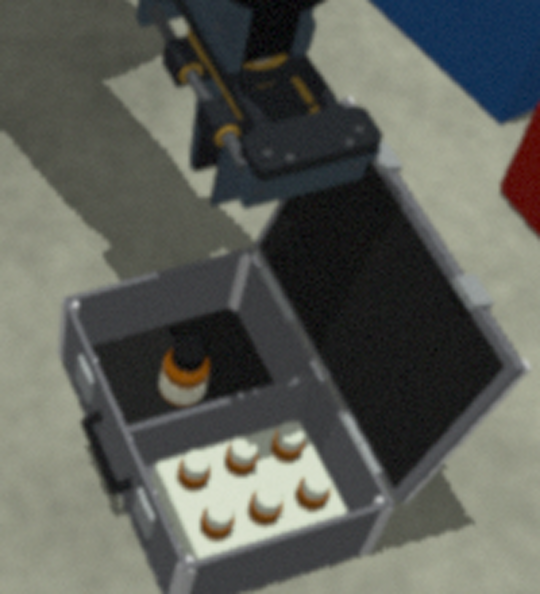

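The bottle stands upright on the pad at crop (185,370), well clear of the walls. I'll go over and behind the lid with the fingers shut.

Request:
move_arm(moves=[[[-3, 1, 0], 0, -1], [[-3, 3, -3], 0, -1], [[-3, 5, -7], 0, -1], [[-3, 5, -12], 0, -1], [[-3, 5, -16], 0, -1], [[-3, 5, -18.5], 0, -1], [[-3, 5, -18.5], 0, -1], [[-1, 5, -18.5], 0, -1], [[2, 5, -18.5], 0, -1], [[5, 5, -18.5], 0, -1], [[5.8, 5, -18.5], 0, -1], [[5.8, 5, -18.5], 0, -1], [[5.8, 5, -18.5], 0, -1]])

```text
time_s: 12.15
ee_pos: [574.7, 281.2, 288.4]
ee_rot: [119.2, 89.8, 23.7]
force: [-0.0, 0.2, 0.3]
gripper_width: 0.5
```

Run:
```python
from h import *
np.set_printoptions(precision=2,suppress=True)
n,b="scene",(290,50,490,320)
im=viewer.grab_frame(n)[:,:,::-1]; cv2.imwrite(f"pics/{n}5.png",im); x0,y0,x1,y1=b; cv2.imwrite("pics/c5.png",cv2.resize(im[y0:y1,x0:x1],None,fx=2.2,fy=2.2,interpolation=2))
st=status.state();print(st['ee_pos'],st['gripper_width'],st['force'],st['time_s'],st['qpos'])
```

```text
[574.69 281.24 288.34] 0.33579808049260457 [-0.56  0.11  0.2 ] 12.2 [25.05 24.28 80.98 -0.   74.58 30.62]
```

View pics/c5.png

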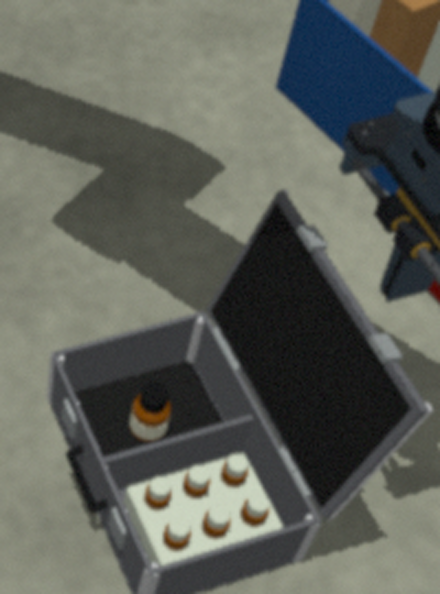

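The fingers, at about (395,280) in the crop, are behind the lid and level with the middle of its free edge. I'll push it over along an arc.

Request:
move_arm(moves=[[[0, 0, 1.5], 0, -1], [[0, 0, 3], 0, -1], [[0, 0, 4.5], 0, -1], [[0, 0, 6], 0, -1], [[0, 0, 7.2], 0, -1], [[0, 0, 8.4], 0, -1], [[0.1, 0, 10], 0, -1], [[0.25, 0, 11.6], 0, -1], [[0.7, 0, 13.2], 0, -1], [[1.35, 0, 14.8], 0, -1], [[2.2, 0, 16.2], 0, -1], [[3.2, 0, 17.6], 0, -1], [[4.4, 0, 18.8], 0, -1], [[5.8, 0, 19.9], 0, -1], [[5.8, 0, 19.9], 0, -1]])

```text
time_s: 14.08
ee_pos: [554.1, 82.0, 227.2]
ee_rot: [-62.4, 89.8, -158.0]
force: [0.0, 0.6, -0.1]
gripper_width: 0.5
```

Run:
```python
from h import *
np.set_printoptions(precision=2,suppress=True)
n,b="scene",(290,50,490,320)
im=viewer.grab_frame(n)[:,:,::-1]; cv2.imwrite(f"pics/{n}6.png",im); x0,y0,x1,y1=b; cv2.imwrite("pics/c6.png",cv2.resize(im[y0:y1,x0:x1],None,fx=2.2,fy=2.2,interpolation=2))
st=status.state();print(st['ee_pos'],st['gripper_width'],st['force'],st['time_s'],st['qpos'])
```

```text
[554.65  82.6  228.03] 0.02709606402334717 [0.49 1.16 0.45] 14.125 [ 7.31 19.84 97.14 -0.03 63.11 12.91]
```

View pics/c6.png

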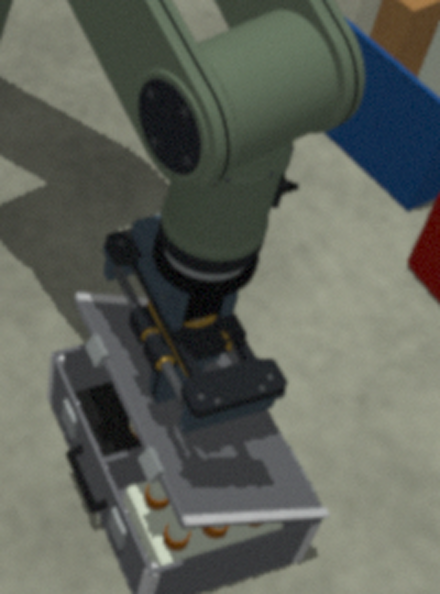

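The lid is now folded down to about 30°. I'll press it shut.

Request:
move_arm(moves=[[[1, 0, 0.6], 0, -1], [[2, 0, 1.1], 0, -1], [[3, 0, 1.5], 0, -1], [[4, 0, 1.8], 0, -1], [[4.8, 0, 2], 0, -1], [[5.4, 0, 2.1], 0, -1], [[5.8, 0, 2.1], 0, -1], [[6.1, 0, 2.1], 0, -1], [[6.2, 0, 2.1], 0, -1], [[6.2, 0, 2.1], 0, -1]])

```text
time_s: 15.38
ee_pos: [552.7, 62.2, 167.1]
ee_rot: [21.4, 90.0, -74.1]
force: [-1.6, -0.9, 3.9]
gripper_width: 0.4
```

Request:
move_arm(moves=[[[0.1, 0, 0], 0, -1], [[0.2, 0, 0], 0, -1], [[0.2, 0, 0], 0, -1], [[0.2, 0, 0], 0, -1]])

```text
time_s: 15.88
ee_pos: [552.7, 62.2, 167.0]
ee_rot: [92.8, 89.9, -2.8]
force: [-5.2, -0.9, 15.6]
gripper_width: 0.6
```

Request:
move_arm(moves=[[[-0.3, 0, 0], 0, -1], [[-2, 0, 0], 0, -1], [[-7, 0, 0], 0, -1], [[-12, 0, 0], 0, -1], [[-18, -3, -4], 0, -1], [[-20, -6, -10], 0, -1], [[-20, -6, -16], 0, -1], [[-20, -6, -22], 0, -1], [[-20, -6, -27], 0, -1], [[-20, -6, -27], 0, -1], [[-20, -6, -27], 0, -1]])

```text
time_s: 17.25
ee_pos: [519.1, 336.7, 364.1]
ee_rot: [-33.5, 89.9, -129.0]
force: [-0.3, -0.7, 0.1]
gripper_width: 0.4
```

Run:
```python
from h import *
np.set_printoptions(precision=2,suppress=True)
ims=[]
for n,b in(("scene",(290,120,490,330)),("top",(120,30,320,240))):
    im=viewer.grab_frame(n)[:,:,::-1]; cv2.imwrite(f"pics/{n}7.png",im); x0,y0,x1,y1=b; ims.append(cv2.resize(im[y0:y1,x0:x1],None,fx=2,fy=2,interpolation=2))
cv2.imwrite("pics/c7.png",np.hstack(ims))
st=status.state();print(st['ee_pos'],st['gripper_width'],st['force'],st['time_s'])
```

```text
[519.34 335.59 364.8 ] 0.39244340965912583 [-0.12  0.39  0.68] 17.35
```

View pics/c7.png

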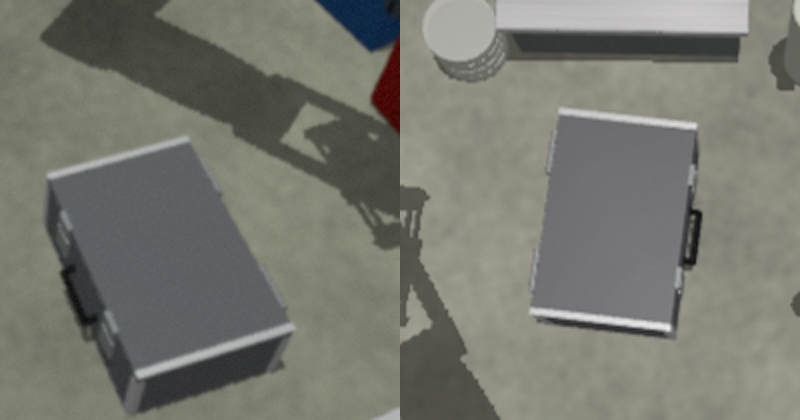

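Run:
```python
import cv2
im=cv2.imread("pics/scene7.png")
cv2.imwrite("pics/c8.png",cv2.resize(im[190:330,305:445],None,fx=4.2,fy=4.2,interpolation=2))
```

```text
(no output)
```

View pics/c8.png

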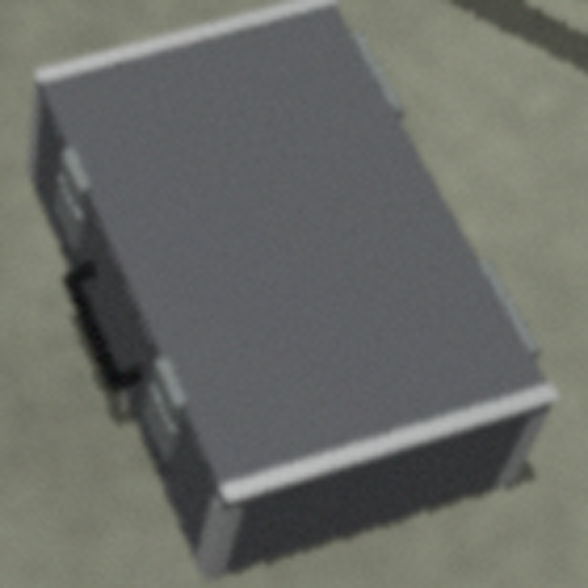

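The lid lies flush. There is no gap along the near side (230,490)–(550,395) or along the front edge, so I'm handing in.

```bash
python3 -c "
from workcell import env,status
print(env.job_done()); print(status.state()['time_s'])"
```

```text
the job is handed in; nothing more can be done
None
the job is handed in; nothing more can be done
```

The squat amber bottle is standing upright on the black pad of the empty compartment, the one nearer the robot. The lid is folded over and closed. I handed the job in at about 17.4 s of the 51 s allowed.

- **Placing:** I set the bottle down slowly, with about 7 N of contact. A picture taken after release showed it upright and well clear of the walls. By height it should stand about 11 mm below the rim (60 mm bottle on a 9 mm pad, 80 mm rim).
- **Closing:** I pushed the lid over from behind with the closed fingers, then pressed it down. It stopped hard at a fingertip height of 89 mm, where I expected 88 mm, and did not move when the force rose to about 16 N.
- **Final check:** The last pictures show the lid flush with no gap, and the arm clear of everything.
- **Disagreement:** The two cameras differed by about 8 to 14 mm in world x at the case. I went mainly by the scene camera, because it matched where the gripper and the held bottle were known to be.

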